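Show where the next sample goes and start the dry-bath heater

ROBOT

A 6-joint arm with a two-finger parallel gripper is mounted at the origin on the work surface. World frame = base frame: x ahead of the robot, y to its left, z up, the work surface at z = 0. Lengths are in m, angles in rad, forces in N, time in s.
With the tool pointing down it reaches from about 0.25 to 0.775 m from the base axis. Payload 4 kg.
Tool frame: the origin (TCP) lies between the finger pads, 19 mm behind the fingertips; this is the grasp point; z points along the fingers, y is the line along which they close (so a half turn about z gives the same grasp; the last joint's range is limited). The gripper opens to 85 mm and grips with 20 to 120 N. Pads are 22 mm wide; open, the fingers measure 114 mm over their backs; the gripper's body (76 mm by 85 mm) begins 54 mm behind the grasp point. The pads swing forward as they close: fully open they stand 13 mm farther back than shut.
Start: joints at [-1.236, 0.087, 1.371, -0, 1.684, -0.103], TCP at [0.233, -0.498, 0.25] pointing down, gripper open.
Joint ranges: [-3.1, 3.1], [-0.76, 2.03], [0.27, 2.55], [-1.08, 4.22], [0.17, 2.65], [-2.57, 2.57]. Speed limits (rad/s): [2.79, 2.79, 3.14, 3.14, 3.14, 3.14].

INTERFACE

Orientations are given as [roll, pitch, yaw] about the fixed x, y, z axes, in that order (R = Rz(yaw) Ry(pitch) Rx(roll)).
In Python, from rig import monitor, viewer, job_done gives the robot as it stands.
- The arm moves only by the tool jog_arm, never from a script. Its argument "commands" is a list of rows, each an object with "grip": the opening, from -1 (shut) to 1 (fully open); "dp": the shift along the world's x, y, z scaled (see below), a list of three; "twist": the turn about the world's z scaled (see below). A call has 1 to 20 rows; each row is the pose to reach, as a shift and turn from the pose commanded when the call began; what a row does not reach only later rows make up. The controller multiplies each number of a shift by 0.1 m and each number of a turn by 45 degrees. A row lasts 1/12 s, in which the tool goes at most 41.7 mm and 7.16 degrees, less where a joint would pass 70% of its speed; a pose out of reach is approached as far as the arm can. A call with a number of a shift or a turn outside -1 to 1 is refused whole. A call with a gripper value outside its range is refused whole. The fingers move at their own pace and stop on an object; "squeeze" is the grip in N (left out, the last holds). Time passes only in rows, so rows that repeat a pose let the fingers close. It gives the time, the measured TCP pose, the force, the opening and the grip force at its end, in the units of the state.
- monitor.get_obs(): the state, without advancing time (a new reading comes with each control period).
- viewer.snapshot(name): name is "side" or "top"; returns a dict with "image" (384x512x3 uint8, red, green, blue), "camera_matrix" (3x3 intrinsics, pixels), "extrinsics" (4x4, takes a point from world to camera coordinates). Camera axes: x right, y up, looking along -z (the intrinsics and any distortion apply to the point x, -y, -z); pixel columns grow to the right and rows downward; lengths in m; the calibration is good to about 2 mm. A picture is of the moment at which its call begins. There is no depth.
- job_done(): hands the job in; it is judged then, once.
The state is a dict: "time_s": time; "qpos": joint angles; "joint_vel": joint speeds; "joint_efforts": joint torques, N m; "eef_pos": TCP position; "ee_rot": TCP orientation; "wrist_force": force on the tool from outside, world axes, zero at the start; "torque": the same for the moment, N m; "opening": opening from 0.0 (shut) to 1.0 (fully open); "grip_force": force on a finger pad.
Only numpy, scipy, OpenCV 4.12 (cv2) and the standard library are available. Lean on these libraries where they do the work, as an engineer would, in place of code of your own. Each camera call takes 0.05 s, during which the arm holds its last target. There are 200 camera calls.

TASK

Show the student where the next sample goes: point straight down at the blue-capped vial in the rack, fingertips just above its cap (1 to 3 cm) without touching it, and stay there for two seconds; then point the same way at the mouth of the empty well in the heater for two seconds. Then press the heater's green start button right down and let it come back up. Point at no other vial: pass over the others only with the fingertips at least 4 cm above their caps. Touch or move no vial or the rack, and leave the red button alone.

Things in the scene. Friction and masses are not known exactly. Their poses are not given: they have to be found in the camera images.
- vial_blue_cap (a point): Centre of the top of the BLUE screw cap of the vial to point at. All vials are 28 mm in diameter and 61 mm tall, clear-grey bodies with a 14 mm high cap, standing upright and loose (30 g) in holes; the point's z axis is up.
- vial_yellow_cap (a point): Centre of the top of the yellow cap of another vial in the rack (bystander, same size).
- vial_orange_cap (a point): Centre of the top of the orange cap of another vial in the rack (bystander, same size).
- vial_white1_cap (a point): Centre of the top of the white cap of a vial (tan contents) standing in a well of the heater (bystander, same size).
- vial_white2_cap (a point): Centre of the top of the white cap of the second vial in the heater (bystander, same size).
- vial_blue: The blue-capped vial; origin at the centre of its underside, z up.
- vial_yellow: The yellow-capped vial; origin at the centre of its underside, z up.
- vial_orange: The orange-capped vial; origin at the centre of its underside, z up.
- vial_white1: A white-capped vial in the heater; origin at the centre of its underside, z up.
- vial_white2: The other white-capped vial in the heater; origin at the centre of its underside, z up.
- rack: White plastic rack, fixed, 60 x 180 x 32 mm, origin at the centre of its underside, z up, long side along its y. Three holes 55 mm apart along y hold the blue, yellow and orange vials in any order; the cap tops stand 67 mm above the bench.
- heater: White dry-bath heater, fixed, 170 (x) x 200 (y) mm, origin at the centre of its underside, z up. Front half (-x, nearer the robot): deck 54 mm high, dark display in the middle, green button at its +y end, red at -y. Rear half: aluminium block, top 75 mm above the bench, three wells 55 mm apart along y, 42 mm behind the origin; two hold white-capped vials (cap tops 101 mm above the bench).
- empty_well_mouth (a point): Centre of the mouth of the empty well in the heater's block, at the level of the block's top (75 mm above the bench). The well is 32 mm wide and 35 mm deep with a black floor. Which of the three wells is empty varies. z up.
- start_top (a point): Centre of the top face of the green start button (26 mm in diameter); pressed straight down.
- start (a joint): Travel of the green start button, m: 0 up, 0.006 fully down. A spring needs about 5 N to press it fully and brings it back up.
- stop (a joint): Travel of the red button, m: 0 up, 0.006 fully down. To be left alone.
Not all that is in view belongs to the job. What is shaped like the vial_blue but black is not meant. What is shaped like the vial_white2 but turquoise is not meant.

How it is judged:
By the outcome, as a careful person would: the job done as asked, in the order asked, and still so for the second after the job is handed in, with the robot touching nothing.
It also fails if it takes over 48 s, if anything falls off the work surface, if the arm or the gripper's body presses on something with over 40 N, if the wrist force passes 120 N, or if a joint passes its speed limit or range.

## Working session

There is one attempt and no reset: what is moved stays moved. The work goes in short steps, Python scripts to look and compute and a tool call to move; the robot and the scene stay as the last step left them, time stands still between calls to the robot, and variables do not carry over. Pictures are saved under pics/ and viewed, at most 10 in all, crops included, and the job is handed in when it is done.

Besides the shell and the picture viewer there is one more tool, called after ">>>" in YAML: its name, and indented under it one key for each argument. jog_arm: Moves the arm, as the interface text tells. Its arguments: {"type":"object","properties":{"commands":{"type":"array"},"squeeze":{"type":"number"}},"required":["commands"]}

```bash
mkdir -p pics
python3 - <<'E'
from rig import monitor, viewer
import cv2, pickle
d={}
for n in("side","top"):
    s=viewer.snapshot(n); d[n]=s
    cv2.imwrite(f"pics/{n}0.png",s["image"][:,:,::-1]); print(n,s["camera_matrix"],s["extrinsics"],s.keys())
pickle.dump(d,open("s0.pkl","wb"))
o=monitor.get_obs();print(o)
E
```

```text
side [[374.30292826   0.         258.32039272]
 [  0.         374.30292826 187.6096142 ]
 [  0.           0.           1.        ]] [[-0.78285133 -0.62217696  0.00629462  0.46920893]
 [ 0.34017528 -0.41950944  0.84160122 -0.27653229]
 [-0.52098423  0.66098991  0.54006275 -0.51044484]
 [ 0.          0.          0.          1.        ]] dict_keys(['image', 'camera_matrix', 'extrinsics'])
top [[416.58870968   0.         253.63699061]
 [  0.         416.58870968 194.89424304]
 [  0.           0.           1.        ]] [[ 2.04857141e-03 -9.99869419e-01 -1.60296174e-02  1.48473825e-02]
 [ 9.84034729e-01 -8.37108321e-04  1.77974579e-01 -6.03889417e-01]
 [-1.77964758e-01 -1.61382939e-02  9.83904518e-01 -8.30619758e-01]
 [ 0.00000000e+00  0.00000000e+00  0.00000000e+00  1.00000000e+00]] dict_keys(['image', 'camera_matrix', 'extrinsics'])
{'time_s': 0.1, 'qpos': array([-1.23611384e+00,  8.78815938e-02,  1.37214708e+00,  9.84052941e-06,
        1.68359551e+00, -1.03102090e-01]), 'joint_vel': array([ 3.06022970e-05, -1.21359053e-03, -4.13469694e-03, -5.34927084e-04,
       -1.90797165e-04,  8.09554411e-04]), 'joint_efforts': array([ 2.77003172e-03, -3.53015935e+01, -3.14218354e+01, -5.84272266e-05,
        7.92293111e-03,  2.03175188e-05]), 'eef_pos': array([ 0.23302164, -0.49773104,  0.24893356]), 'ee_rot': array([-3.13957292e+00, -2.18811634e-04,  4.37785458e-01]), 'wrist_force': array([ 0.24713521, -0.12024113, -0.82944155]), 'torque': array([0.02186515, 0.03400474, 0.01886314]), 'grip_force': 0.0, 'opening': 1.0008102494773523}
```

View pics/top0.png

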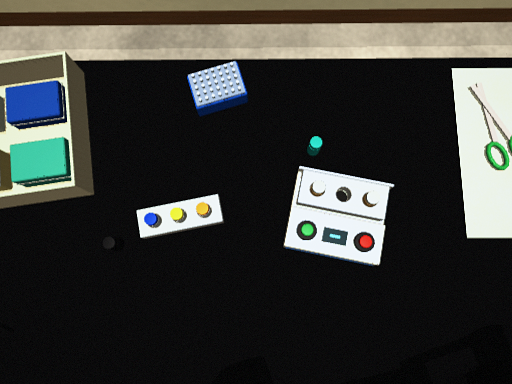

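View pics/side0.png

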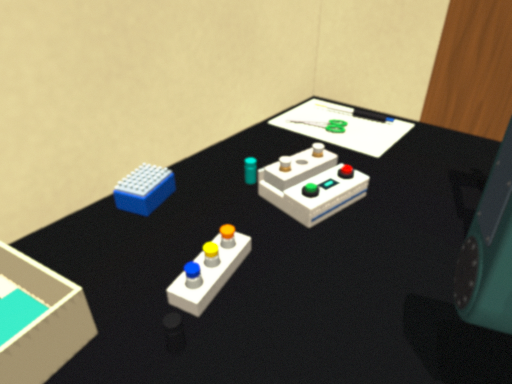

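The top view shows the rack with blue (151,219), yellow (177,214) and orange (203,209). In the heater, the white caps are at (318,188) and (370,199), the empty well is in the middle at (344,194), green is at (307,230) and red at (366,242). In the side view, blue is at (192,270), yellow (211,250), orange (228,232), the white caps (285,163) and (318,150), green (311,189) and red (347,171). The black decoy (109,242 top) and the turquoise one (315,143 top) stand apart.

```bash
cat > geo.py <<'E'
import numpy as np, cv2
def cam(s):
    K=s["camera_matrix"];E=s["extrinsics"];return K,np.diag([1,-1,-1.])@E[:3,:3],np.array([1,-1,-1.])*E[:3,3]
def plane(s,p,z):
    K,R,t=cam(s);c=-R.T@t;d=R.T@np.linalg.inv(K)@[*p,1];return c+d*(z-c[2])/d[2]
def tri(a,pa,b,pb):
    P=[cam(s)[0]@np.c_[cam(s)[1],cam(s)[2]] for s in(a,b)]
    X=cv2.triangulatePoints(P[0],P[1],np.float64(pa),np.float64(pb)).ravel();return X[:3]/X[3]
def proj(s,X):
    K,R,t=cam(s);u=K@(R@X+t);return u[:2]/u[2]
def blob(s,near,lo,hi,r=14):
    h=cv2.cvtColor(s["image"],cv2.COLOR_RGB2HSV);m=cv2.inRange(h,np.array(lo),np.array(hi))
    w=np.zeros_like(m);cv2.circle(w,near,r,255,-1)
    n,l,st,c=cv2.connectedComponentsWithStats(m&w)
    i=1+np.argmax(st[1:,4]);return c[i],st[i]
E
python3 - <<'E'
from geo import *;import pickle
d=pickle.load(open("s0.pkl","rb"));T,S=d["top"],d["side"]
H={"blue":((151,219),(192,270),(105,130,60),(130,255,255),.067),"yellow":((177,214),(211,250),(23,120,80),(35,255,255),.067),
"orange":((203,209),(228,232),(8,120,80),(22,255,255),.067),"green":((307,230),(311,189),(40,90,60),(85,255,255),.06),"red":((366,242),(347,171),(0,150,60),(7,255,255),.06)}
for k,(a,b,lo,hi,z) in H.items():
    pa,sa=blob(T,a,lo,hi);pb,sb=blob(S,b,lo,hi)
    X=tri(T,pa,S,pb);print(k,pa.round(1),sa,pb.round(1),sb,"tri",X.round(4),"plane",plane(T,pa,z).round(4),"res",(proj(T,X)-pa).round(1))
for n,p in(("w1",(318,188)),("w2",(370,199))): print(n,plane(T,p,.101).round(4))
print("well",plane(T,(344,194),.075).round(4))
def big(s,x,y,w,h,n,k): cv2.imwrite(n,cv2.resize(s["image"][y:y+h,x:x+w,::-1],None,fx=k,fy=k,interpolation=cv2.INTER_CUBIC))
a=cv2.resize(T["image"][160:270,280:400],None,fx=5,fy=5,interpolation=cv2.INTER_CUBIC)
cv2.imwrite("pics/c1.png",a[:,:,::-1])
b=cv2.resize(S["image"][135:230,250:375],None,fx=6,fy=6,interpolation=cv2.INTER_CUBIC)
cv2.imwrite("pics/c2.png",b[:,:,::-1])
c=cv2.resize(T["image"][185:255,125:235],None,fx=7,fy=7,interpolation=cv2.INTER_CUBIC)
cv2.imwrite("pics/c3.png",c[:,:,::-1])
E
```

```text
blue [150.4 218.7] [144 213  14  13 133] [191.2 268.7] [183 260  17  18 214] tri [0.5533 0.2319 0.0626] plane [0.5515 0.2297 0.067 ] res [-0.4 -0.6]
yellow [176.4 213.5] [170 208  14  13 134] [210.  248.7] [202 241  16  17 205] tri [0.5642 0.1777 0.0619] plane [0.5624 0.1758 0.067 ] res [-0.4 -0.6]
orange [204.5 210.9] [197 204  12  11  25] [226.8 231. ] [219 223  17  16 148] tri [0.5722 0.1207 0.0605] plane [0.5678 0.1173 0.067 ] res [-1.2 -1.7]
green [307.  229.3] [301 223  13  14 136] [310.6 187.6] [304 183  14  10 101] tri [ 0.5298 -0.0947  0.0672] plane [ 0.5302 -0.0957  0.06  ] res [-0.1 -0.1]
red [365.4 241.1] [359 235  14  13 138] [346.5 169.1] [340 163  13  12 101] tri [ 0.5053 -0.2128  0.0697] plane [ 0.5059 -0.2152  0.06  ] res [-0. -0.]
w1 [ 0.6094 -0.115   0.101 ]
w2 [ 0.5869 -0.218   0.101 ]
well [ 0.6019 -0.1719  0.075 ]
```

View pics/c1.png

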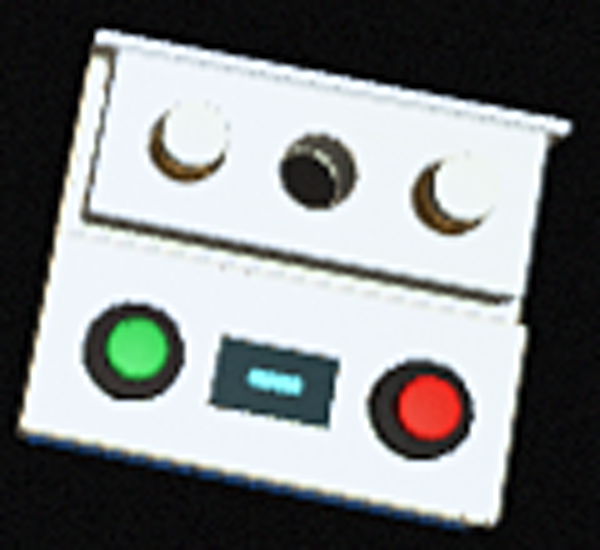

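View pics/c2.png

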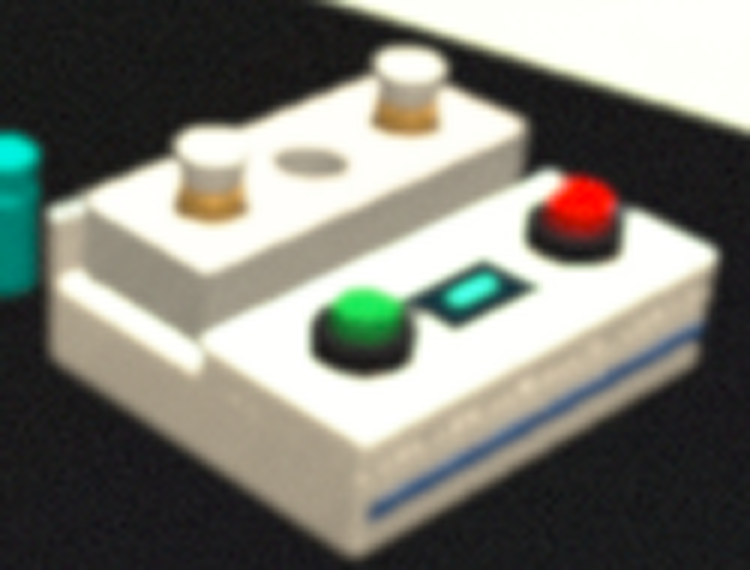

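View pics/c3.png

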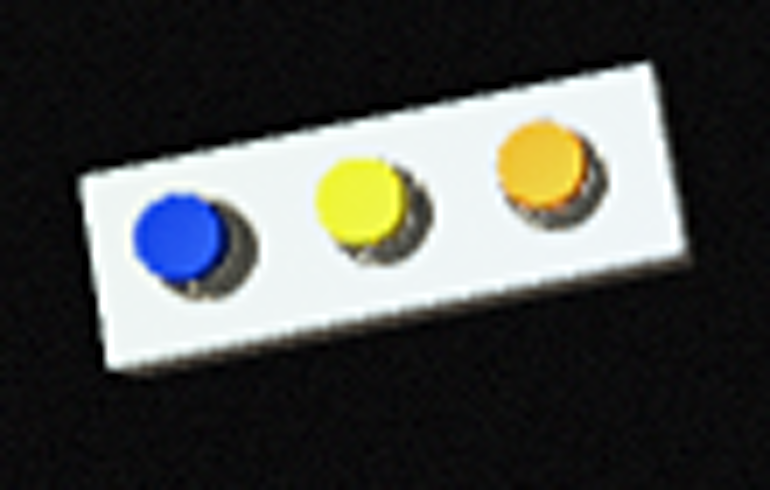

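>>> jog_arm:
  commands:
    - {"grip":-1,"dp":[0.1,0.22,0],"twist":0}
    - {"grip":-1,"dp":[0.2,0.45,0],"twist":0}
    - {"grip":-1,"dp":[0.3,0.68,0],"twist":0}
    - {"grip":-1,"dp":[0.4,0.91,0],"twist":0}
  squeeze: 20

```text
time_s: 0.43
eef_pos: [0.2732, -0.406, 0.2492]
ee_rot: [-3.14, -0.0, 0.437]
wrist_force: [-0.0, 0.6, -0.5]
opening: 0.453
grip_force: 0.0
```

>>> jog_arm:
  commands:
    - {"grip":-1,"dp":[0.1,0.22,0],"twist":0}
    - {"grip":-1,"dp":[0.2,0.45,0],"twist":0}
    - {"grip":-1,"dp":[0.3,0.68,0],"twist":0}
    - {"grip":-1,"dp":[0.4,0.91,0],"twist":0}

```text
time_s: 0.77
eef_pos: [0.3133, -0.3148, 0.2495]
ee_rot: [-3.141, 0.0, 0.438]
wrist_force: [0.3, -0.6, 0.4]
opening: -0.001
grip_force: 0.0
```

>>> jog_arm:
  commands:
    - {"grip":-1,"dp":[0.1,0.22,0],"twist":0}
    - {"grip":-1,"dp":[0.2,0.45,0],"twist":0}
    - {"grip":-1,"dp":[0.3,0.68,0],"twist":0}
    - {"grip":-1,"dp":[0.4,0.91,0],"twist":0}

```text
time_s: 1.1
eef_pos: [0.3532, -0.2238, 0.2495]
ee_rot: [-3.141, 0.0, 0.438]
wrist_force: [0.3, 0.3, -0.0]
opening: 0.001
grip_force: 0.0
```

>>> jog_arm:
  commands:
    - {"grip":-1,"dp":[0.1,0.22,0],"twist":0}
    - {"grip":-1,"dp":[0.2,0.45,0],"twist":0}
    - {"grip":-1,"dp":[0.3,0.68,0],"twist":0}
    - {"grip":-1,"dp":[0.4,0.91,0],"twist":0}

```text
time_s: 1.43
eef_pos: [0.3932, -0.1328, 0.2496]
ee_rot: [-3.141, 0.0, 0.438]
wrist_force: [-0.2, -0.3, -0.7]
opening: 0.0
grip_force: 0.0
```

>>> jog_arm:
  commands:
    - {"grip":-1,"dp":[0.1,0.22,0],"twist":0}
    - {"grip":-1,"dp":[0.2,0.45,0],"twist":0}
    - {"grip":-1,"dp":[0.3,0.68,0],"twist":0}
    - {"grip":-1,"dp":[0.4,0.91,0],"twist":0}

```text
time_s: 1.77
eef_pos: [0.4332, -0.0419, 0.2496]
ee_rot: [-3.141, 0.001, 0.438]
wrist_force: [-0.2, -0.2, 0.7]
opening: -0.003
grip_force: 0.0
```

>>> jog_arm:
  commands:
    - {"grip":-1,"dp":[0.1,0.22,0],"twist":0}
    - {"grip":-1,"dp":[0.2,0.45,0],"twist":0}
    - {"grip":-1,"dp":[0.3,0.68,0],"twist":0}
    - {"grip":-1,"dp":[0.4,0.91,0],"twist":0}

```text
time_s: 2.1
eef_pos: [0.4732, 0.0491, 0.2495]
ee_rot: [-3.141, 0.001, 0.438]
wrist_force: [-1.2, 0.0, 0.2]
opening: 0.001
grip_force: 0.0
```

>>> jog_arm:
  commands:
    - {"grip":-1,"dp":[0.1,0.22,0],"twist":0}
    - {"grip":-1,"dp":[0.2,0.45,0],"twist":0}
    - {"grip":-1,"dp":[0.3,0.68,0],"twist":0}
    - {"grip":-1,"dp":[0.4,0.91,0],"twist":0}

```text
time_s: 2.43
eef_pos: [0.5132, 0.1401, 0.2494]
ee_rot: [-3.141, 0.001, 0.438]
wrist_force: [-0.4, 0.6, 0.3]
opening: 0.0
grip_force: 0.0
```

>>> jog_arm:
  commands:
    - {"grip":-1,"dp":[0.1,0.22,0],"twist":0}
    - {"grip":-1,"dp":[0.2,0.45,0],"twist":0}
    - {"grip":-1,"dp":[0.3,0.68,0],"twist":0}
    - {"grip":-1,"dp":[0.39,0.9,0],"twist":0}
    - {"grip":-1,"dp":[0.39,0.9,-0.3],"twist":0}
    - {"grip":-1,"dp":[0.39,0.9,-0.6],"twist":0}
    - {"grip":-1,"dp":[0.39,0.9,-0.9],"twist":0}
    - {"grip":-1,"dp":[0.39,0.9,-0.9],"twist":0}

```text
time_s: 3.1
eef_pos: [0.5478, 0.2278, 0.1513]
ee_rot: [-3.14, 0.016, 0.438]
wrist_force: [-1.3, -2.0, -1.0]
opening: 0.003
grip_force: 0.0
```

Run:
```python
from rig import monitor, viewer
from geo import *
import pickle
d={n:viewer.snapshot(n) for n in("side","top")};pickle.dump(d,open("s1.pkl","wb"))
e=monitor.get_obs()["eef_pos"];print(e)
S=d["side"];im=S["image"]
for k in(0,.019,.032): print(k,proj(S,e-[0,0,k]).round(1),proj(d["top"],e-[0,0,k]).round(1))
cv2.imwrite("pics/s1.png",cv2.resize(im[150:320,110:280,::-1],None,fx=3.5,fy=3.5,interpolation=cv2.INTER_CUBIC))
s0=pickle.load(open("s0.pkl","rb"))
p=(302,162);q=(343.6,194.4);T,S=s0["top"],s0["side"]
print("well tri",tri(T,q,S,p),plane(T,q,.075),plane(S,p,.075)," w mid",(plane(T,(319,187),.101)+plane(T,(373,197.4),.101))/2)
print("green top side",plane(S,(310.6,186),.068),plane(T,(307.2,229.5),.068))
print("blue side plane",plane(S,(191.5,266),.067))
```

```text
[0.55120928 0.2285878  0.15849637]
0 [189.2 222. ] [138.2 212.8]
0.019 [190.4 231.9] [141.1 214.2]
0.032 [191.2 238.4] [143.  215.1]
well tri [ 0.6017272  -0.171357    0.07285821] [ 0.601015   -0.17108579  0.075     ] [ 0.60013356 -0.16780456  0.075     ]  w mid [ 0.60080053 -0.17060589  0.101     ]
green top side [ 0.53288024 -0.09902805  0.068     ] [ 0.52901908 -0.09527337  0.068     ]
blue side plane [0.55571293 0.23094411 0.067     ]
```

View pics/s1.png

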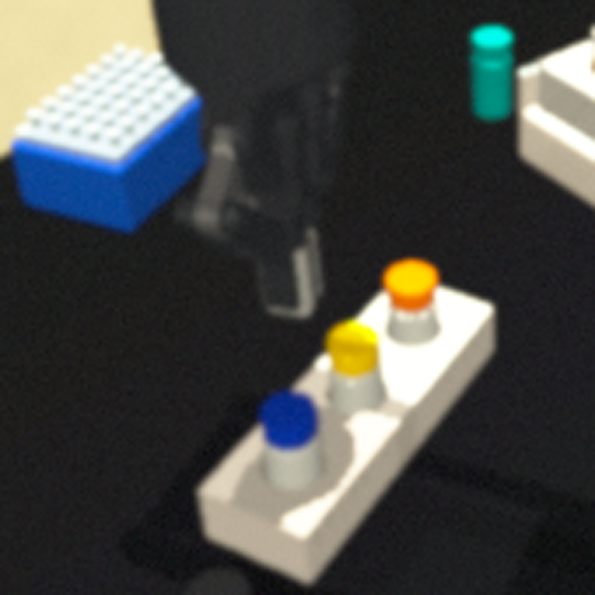

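The crop shows the closed fingers above and behind the blue cap. The fingertip's lower edge runs (187,237)-(197,241)-(202,233) in side-image pixels, and the blue cap is at about (192,270). I'll check the tip length against the projected corners.

Run:
```python
from geo import *;import pickle
d=pickle.load(open("s1.pkl","rb"));S=d["side"];T=d["top"]
e=np.array([.5512,.2286,.1585]);y=.438;R=np.array([[np.cos(y),-np.sin(y)],[np.sin(y),np.cos(y)]])
for k in(.019,.026,.032):
  for h in (.008,.0145):
    print(k,h,[list(proj(S,e+[*(R@[a,b]),-k]).round(0)) for a,b in((.011,h),(.011,-h),(-.011,-h),(-.011,h))])
im=S["image"][205:250,165:225];im=np.clip(im.astype(float)*2.5,0,255).astype(np.uint8)
cv2.imwrite("pics/tip.png",cv2.resize(im[:,:,::-1],None,fx=12,fy=12,interpolation=cv2.INTER_CUBIC))
```

```text
0.019 0.008 [[np.float64(182.0), np.float64(234.0)], [np.float64(186.0), np.float64(228.0)], [np.float64(199.0), np.float64(230.0)], [np.float64(195.0), np.float64(236.0)]]
0.019 0.0145 [[np.float64(180.0), np.float64(237.0)], [np.float64(187.0), np.float64(225.0)], [np.float64(201.0), np.float64(227.0)], [np.float64(194.0), np.float64(239.0)]]
0.026 0.008 [[np.float64(182.0), np.float64(238.0)], [np.float64(186.0), np.float64(231.0)], [np.float64(199.0), np.float64(233.0)], [np.float64(196.0), np.float64(240.0)]]
0.026 0.0145 [[np.float64(180.0), np.float64(240.0)], [np.float64(188.0), np.float64(229.0)], [np.float64(201.0), np.float64(231.0)], [np.float64(194.0), np.float64(243.0)]]
0.032 0.008 [[np.float64(182.0), np.float64(241.0)], [np.float64(187.0), np.float64(234.0)], [np.float64(200.0), np.float64(236.0)], [np.float64(196.0), np.float64(243.0)]]
0.032 0.0145 [[np.float64(181.0), np.float64(243.0)], [np.float64(188.0), np.float64(231.0)], [np.float64(201.0), np.float64(234.0)], [np.float64(194.0), np.float64(246.0)]]
```

View pics/tip.png

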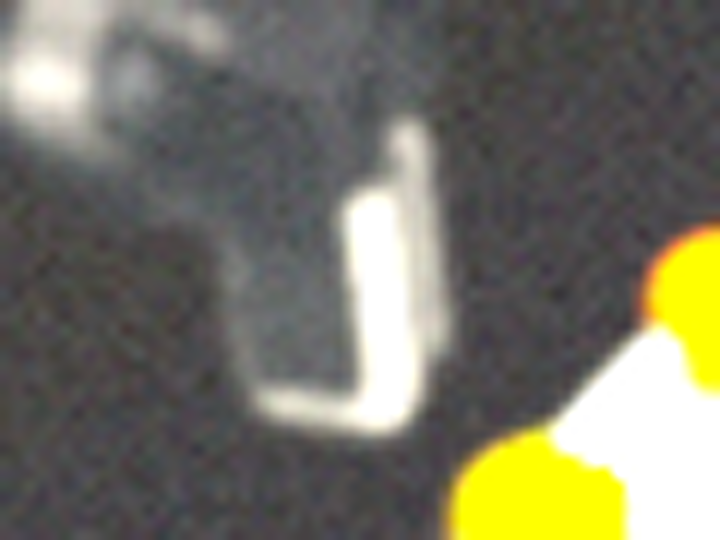

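>>> jog_arm:
  commands:
    - {"grip":-1,"dp":[0,0,-0.05],"twist":0}
    - {"grip":-1,"dp":[0,0,-0.1],"twist":0}
    - {"grip":-1,"dp":[0,0,-0.15],"twist":0}
    - {"grip":-1,"dp":[0,0,-0.2],"twist":0}
    - {"grip":-1,"dp":[0,0,-0.25],"twist":0}
    - {"grip":-1,"dp":[0,0,-0.3],"twist":0}
    - {"grip":-1,"dp":[0,0,-0.35],"twist":0}
    - {"grip":-1,"dp":[0,0,-0.4],"twist":0}
    - {"grip":-1,"dp":[0,0,-0.45],"twist":0}
    - {"grip":-1,"dp":[0,0,-0.48],"twist":0}
    - {"grip":-1,"dp":[0,0,-0.51],"twist":0}
    - {"grip":-1,"dp":[0,0,-0.53],"twist":0}
    - {"grip":-1,"dp":[0,0,-0.53],"twist":0}
    - {"grip":-1,"dp":[0,0,-0.53],"twist":0}

```text
time_s: 4.37
eef_pos: [0.5522, 0.2289, 0.1071]
ee_rot: [3.141, -0.0, 0.438]
wrist_force: [-0.3, -0.6, -1.0]
opening: -0.0
grip_force: 0.0
```

Run:
```python
from rig import monitor, viewer
from geo import *
import pickle
e=monitor.get_obs()["eef_pos"];print(e)
d={n:viewer.snapshot(n) for n in("side","top")};pickle.dump(d,open("s2.pkl","wb"))
print(monitor.get_obs()["eef_pos"],monitor.get_obs()["ee_rot"])
S=d["side"]
y=.438;R=np.array([[np.cos(y),-np.sin(y)],[np.sin(y),np.cos(y)]]);h=.0095
print([(proj(S,e+[*(R@[a,b]),-.019])).round(1).tolist() for a,b in((.011,h),(.011,-h),(-.011,-h),(-.011,h))])
im=S["image"][235:295,155:235];im=np.clip(im.astype(float)*2,0,255).astype(np.uint8)
cv2.imwrite("pics/tip2.png",cv2.resize(im[:,:,::-1],None,fx=10,fy=10,interpolation=cv2.INTER_CUBIC))
```

```text
[0.55221666 0.22887826 0.10705599]
[0.55239022 0.22893913 0.10741544] [ 3.14142579e+00 -7.10402265e-04  4.37814389e-01]
[[184.0, 259.6], [188.6, 251.6], [201.4, 253.8], [197.1, 261.9]]
```

View pics/tip2.png

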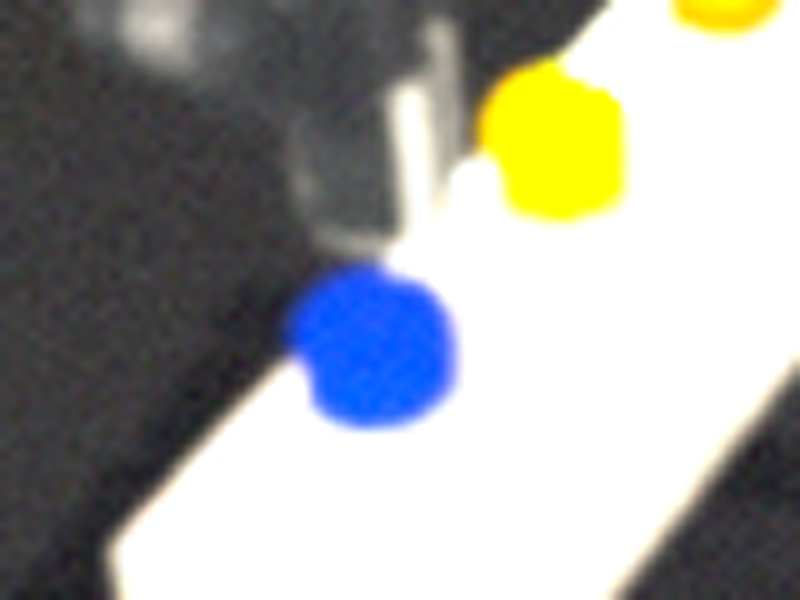

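The tip corners at (187,259) and (195,259.5) match the projection for a 19 mm tip length. That puts the tips about 2 cm above the blue cap. I'll centre slightly and hold.

>>> jog_arm:
  commands:
    - {"grip":-1,"dp":[0,0.01,-0.02],"twist":0}
    - {"grip":-1,"dp":[0,0.01,-0.02],"twist":0}
    - {"grip":-1,"dp":[0,0.01,-0.02],"twist":0}
    - {"grip":-1,"dp":[0,0.01,-0.02],"twist":0}
    - {"grip":-1,"dp":[0,0.01,-0.02],"twist":0}
    - {"grip":-1,"dp":[0,0.01,-0.02],"twist":0}
    - {"grip":-1,"dp":[0,0.01,-0.02],"twist":0}
    - {"grip":-1,"dp":[0,0.01,-0.02],"twist":0}
    - {"grip":-1,"dp":[0,0.01,-0.02],"twist":0}
    - {"grip":-1,"dp":[0,0.01,-0.02],"twist":0}
    - {"grip":-1,"dp":[0,0.01,-0.02],"twist":0}
    - {"grip":-1,"dp":[0,0.01,-0.02],"twist":0}
    - {"grip":-1,"dp":[0,0.01,-0.02],"twist":0}
    - {"grip":-1,"dp":[0,0.01,-0.02],"twist":0}
    - {"grip":-1,"dp":[0,0.01,-0.02],"twist":0}
    - {"grip":-1,"dp":[0,0.01,-0.02],"twist":0}
    - {"grip":-1,"dp":[0,0.01,-0.02],"twist":0}
    - {"grip":-1,"dp":[0,0.01,-0.02],"twist":0}
    - {"grip":-1,"dp":[0,0.01,-0.02],"twist":0}
    - {"grip":-1,"dp":[0,0.01,-0.02],"twist":0}

```text
time_s: 6.13
eef_pos: [0.5522, 0.2298, 0.105]
ee_rot: [3.141, 0.0, 0.438]
wrist_force: [-0.4, -0.2, 0.3]
opening: -0.0
grip_force: 0.0
```

>>> jog_arm:
  commands:
    - {"grip":-1,"dp":[0,0,0],"twist":0}
    - {"grip":-1,"dp":[0,0,0],"twist":0}
    - {"grip":-1,"dp":[0,0,0],"twist":0}
    - {"grip":-1,"dp":[0,0,0],"twist":0}
    - {"grip":-1,"dp":[0,0,0],"twist":0}
    - {"grip":-1,"dp":[0,0,0],"twist":0}
    - {"grip":-1,"dp":[0,0,0],"twist":0}
    - {"grip":-1,"dp":[0,0,0],"twist":0}
    - {"grip":-1,"dp":[0,0,0],"twist":0}
    - {"grip":-1,"dp":[0,0,0],"twist":0}
    - {"grip":-1,"dp":[0,0,0],"twist":0}
    - {"grip":-1,"dp":[0,0,0],"twist":0}

```text
time_s: 7.13
eef_pos: [0.5522, 0.2298, 0.105]
ee_rot: [3.142, 0.0, 0.438]
wrist_force: [-0.0, 0.5, 1.3]
opening: 0.0
grip_force: 0.0
```

>>> jog_arm:
  commands:
    - {"grip":-1,"dp":[0,0,0.1],"twist":0}
    - {"grip":-1,"dp":[0,0,0.3],"twist":0}
    - {"grip":-1,"dp":[0,0,0.5],"twist":0}
    - {"grip":-1,"dp":[0,0,0.7],"twist":0}
    - {"grip":-1,"dp":[0,0,0.9],"twist":0}
    - {"grip":-1,"dp":[0,0,1.0],"twist":0}
    - {"grip":-1,"dp":[0,0,1.0],"twist":0}

```text
time_s: 7.72
eef_pos: [0.5537, 0.2303, 0.2094]
ee_rot: [3.141, -0.007, 0.438]
wrist_force: [-0.1, 0.6, 0.5]
opening: 0.003
grip_force: 0.0
```

>>> jog_arm:
  commands:
    - {"grip":-1,"dp":[0.02,-0.2,0],"twist":0}
    - {"grip":-1,"dp":[0.04,-0.4,0],"twist":0}
    - {"grip":-1,"dp":[0.06,-0.6,0],"twist":0}
    - {"grip":-1,"dp":[0.08,-0.8,0],"twist":0}
    - {"grip":-1,"dp":[0.1,-1.0,0],"twist":0}

```text
time_s: 8.13
eef_pos: [0.5615, 0.1289, 0.2034]
ee_rot: [-3.141, 0.003, 0.438]
wrist_force: [0.1, 0.1, -0.8]
opening: 0.002
grip_force: 0.0
```

>>> jog_arm:
  commands:
    - {"grip":-1,"dp":[0.02,-0.2,0],"twist":0}
    - {"grip":-1,"dp":[0.04,-0.4,0],"twist":0}
    - {"grip":-1,"dp":[0.06,-0.6,0],"twist":0}
    - {"grip":-1,"dp":[0.08,-0.8,0],"twist":0}
    - {"grip":-1,"dp":[0.1,-1.0,0],"twist":0}

```text
time_s: 8.55
eef_pos: [0.5715, 0.0289, 0.2034]
ee_rot: [-3.14, 0.002, 0.438]
wrist_force: [-0.6, -0.2, 0.6]
opening: -0.003
grip_force: 0.0
```

>>> jog_arm:
  commands:
    - {"grip":-1,"dp":[0.02,-0.2,0],"twist":0}
    - {"grip":-1,"dp":[0.04,-0.4,0],"twist":0}
    - {"grip":-1,"dp":[0.06,-0.6,0],"twist":0}
    - {"grip":-1,"dp":[0.08,-0.8,0],"twist":0}
    - {"grip":-1,"dp":[0.1,-1.0,0],"twist":0}

```text
time_s: 8.97
eef_pos: [0.5815, -0.071, 0.2034]
ee_rot: [-3.14, 0.002, 0.438]
wrist_force: [-0.3, 0.6, -0.4]
opening: -0.002
grip_force: 0.0
```

>>> jog_arm:
  commands:
    - {"grip":-1,"dp":[0.03,-0.2,0],"twist":0}
    - {"grip":-1,"dp":[0.07,-0.4,0],"twist":0}
    - {"grip":-1,"dp":[0.1,-0.6,0],"twist":0}
    - {"grip":-1,"dp":[0.14,-0.8,0],"twist":0}
    - {"grip":-1,"dp":[0.19,-0.95,0],"twist":0}
    - {"grip":-1,"dp":[0.19,-1.0,0],"twist":0}
    - {"grip":-1,"dp":[0.19,-1.0,0],"twist":0}
    - {"grip":-1,"dp":[0.19,-1.0,0],"twist":0}
    - {"grip":-1,"dp":[0.19,-1.0,0],"twist":0}

```text
time_s: 9.72
eef_pos: [0.6011, -0.1691, 0.2049]
ee_rot: [-3.141, 0.0, 0.439]
wrist_force: [-0.1, -0.2, -0.8]
opening: -0.001
grip_force: 0.0
```

>>> jog_arm:
  commands:
    - {"grip":-1,"dp":[0,-0.01,-0.04],"twist":0}
    - {"grip":-1,"dp":[0,-0.01,-0.12],"twist":0}
    - {"grip":-1,"dp":[0,-0.01,-0.2],"twist":0}
    - {"grip":-1,"dp":[0,-0.01,-0.28],"twist":0}
    - {"grip":-1,"dp":[0,-0.01,-0.36],"twist":0}
    - {"grip":-1,"dp":[0,-0.01,-0.44],"twist":0}
    - {"grip":-1,"dp":[0,-0.01,-0.52],"twist":0}
    - {"grip":-1,"dp":[0,-0.01,-0.6],"twist":0}
    - {"grip":-1,"dp":[0,-0.01,-0.68],"twist":0}
    - {"grip":-1,"dp":[0,-0.01,-0.75],"twist":0}
    - {"grip":-1,"dp":[0,-0.01,-0.81],"twist":0}
    - {"grip":-1,"dp":[0,-0.01,-0.86],"twist":0}
    - {"grip":-1,"dp":[0,-0.01,-0.89],"twist":0}
    - {"grip":-1,"dp":[0,-0.01,-0.91],"twist":0}
    - {"grip":-1,"dp":[0,-0.01,-0.91],"twist":0}
    - {"grip":-1,"dp":[0,-0.01,-0.91],"twist":0}

```text
time_s: 11.05
eef_pos: [0.6013, -0.1712, 0.1143]
ee_rot: [3.141, -0.0, 0.438]
wrist_force: [-1.1, -0.4, -0.3]
opening: -0.001
grip_force: 0.0
```

Run:
```python
from rig import monitor, viewer
from geo import *
e=monitor.get_obs()["eef_pos"];print(e)
S=viewer.snapshot("side")
y=.438;R=np.array([[np.cos(y),-np.sin(y)],[np.sin(y),np.cos(y)]]);h=.0095
print([(proj(S,e+[*(R@[a,b]),-.019])).round(1).tolist() for a,b in((.011,h),(.011,-h),(-.011,-h),(-.011,h))])
im=S["image"][120:200,250:350];im=np.clip(im.astype(float)*1.5,0,255).astype(np.uint8)
cv2.imwrite("pics/well.png",cv2.resize(im[:,:,::-1],None,fx=7,fy=7,interpolation=cv2.INTER_CUBIC))
```

```text
[ 0.60134679 -0.17120045  0.11433186]
[[297.7, 155.0], [298.9, 151.4], [308.1, 152.5], [307.1, 156.1]]
```

View pics/well.png

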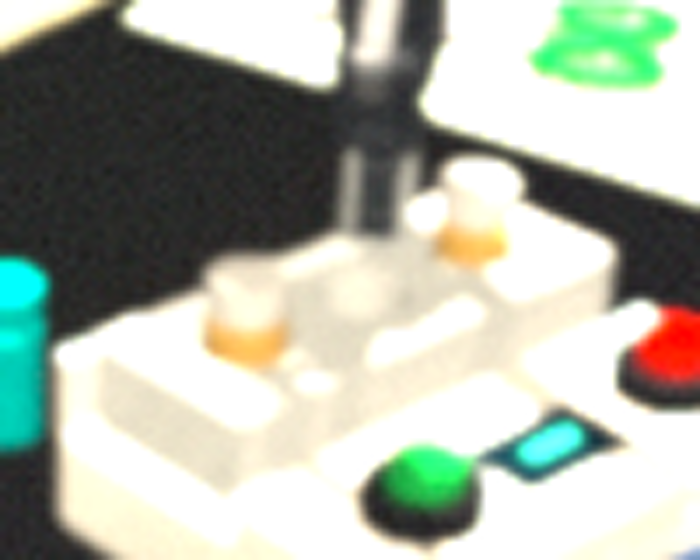

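The fingertips are at about (303,154), right above the well mouth at (302,162) and clear of both white caps. I'll hold here.

>>> jog_arm:
  commands:
    - {"grip":-1,"dp":[0,0,0],"twist":0}
    - {"grip":-1,"dp":[0,0,0],"twist":0}
    - {"grip":-1,"dp":[0,0,0],"twist":0}
    - {"grip":-1,"dp":[0,0,0],"twist":0}
    - {"grip":-1,"dp":[0,0,0],"twist":0}
    - {"grip":-1,"dp":[0,0,0],"twist":0}
    - {"grip":-1,"dp":[0,0,0],"twist":0}
    - {"grip":-1,"dp":[0,0,0],"twist":0}
    - {"grip":-1,"dp":[0,0,0],"twist":0}
    - {"grip":-1,"dp":[0,0,0],"twist":0}
    - {"grip":-1,"dp":[0,0,0],"twist":0}
    - {"grip":-1,"dp":[0,0,0],"twist":0}
    - {"grip":-1,"dp":[0,0,0],"twist":0}
    - {"grip":-1,"dp":[0,0,0],"twist":0}
    - {"grip":-1,"dp":[0,0,0],"twist":0}

```text
time_s: 12.35
eef_pos: [0.6011, -0.1712, 0.114]
ee_rot: [3.142, 0.0, 0.438]
wrist_force: [-0.1, 0.9, -0.5]
opening: -0.0
grip_force: 0.0
```

>>> jog_arm:
  commands:
    - {"grip":-1,"dp":[0,0,0],"twist":0}
    - {"grip":-1,"dp":[0,0,0],"twist":0}
    - {"grip":-1,"dp":[0,0,0],"twist":0}
    - {"grip":-1,"dp":[0,0,0],"twist":0}
    - {"grip":-1,"dp":[0,0,0],"twist":0}
    - {"grip":-1,"dp":[0,0,0],"twist":0}
    - {"grip":-1,"dp":[0,0,0],"twist":0}
    - {"grip":-1,"dp":[0,0,0],"twist":0}
    - {"grip":-1,"dp":[0,0,0],"twist":0}
    - {"grip":-1,"dp":[0,0,0],"twist":0}
    - {"grip":-1,"dp":[0,0,0],"twist":0}
    - {"grip":-1,"dp":[0,0,0],"twist":0}
    - {"grip":-1,"dp":[0,0,0],"twist":0}
    - {"grip":-1,"dp":[0,0,0],"twist":0}
    - {"grip":-1,"dp":[0,0,0],"twist":0}

```text
time_s: 13.6
eef_pos: [0.6012, -0.1711, 0.114]
ee_rot: [3.142, 0.0, 0.438]
wrist_force: [0.9, 0.5, 0.1]
opening: -0.001
grip_force: 0.0
```

>>> jog_arm:
  commands:
    - {"grip":-1,"dp":[0,0,0.1],"twist":0}
    - {"grip":-1,"dp":[0,0,0.3],"twist":0}
    - {"grip":-1,"dp":[0,0,0.5],"twist":0}
    - {"grip":-1,"dp":[0,0,0.7],"twist":0}
    - {"grip":-1,"dp":[0,0,0.85],"twist":0}
    - {"grip":-1,"dp":[0,0,0.9],"twist":0}
    - {"grip":-1,"dp":[0,0,0.9],"twist":0}
    - {"grip":-1,"dp":[0,0,0.9],"twist":0}

```text
time_s: 14.27
eef_pos: [0.6011, -0.1711, 0.2039]
ee_rot: [3.142, 0.0, 0.438]
wrist_force: [-0.6, 0.2, -0.1]
opening: -0.002
grip_force: 0.0
```

>>> jog_arm:
  commands:
    - {"grip":-1,"dp":[-0.15,0.15,0],"twist":0}
    - {"grip":-1,"dp":[-0.35,0.36,0],"twist":0}
    - {"grip":-1,"dp":[-0.55,0.57,0],"twist":0}
    - {"grip":-1,"dp":[-0.68,0.71,0],"twist":0}
    - {"grip":-1,"dp":[-0.71,0.75,0],"twist":0}
    - {"grip":-1,"dp":[-0.71,0.75,0],"twist":0}
    - {"grip":-1,"dp":[-0.71,0.75,-0.1],"twist":0}
    - {"grip":-1,"dp":[-0.71,0.75,-0.25],"twist":0}
    - {"grip":-1,"dp":[-0.71,0.75,-0.4],"twist":0}
    - {"grip":-1,"dp":[-0.71,0.75,-0.55],"twist":0}
    - {"grip":-1,"dp":[-0.71,0.75,-0.7],"twist":0}
    - {"grip":-1,"dp":[-0.71,0.75,-0.8],"twist":0}
    - {"grip":-1,"dp":[-0.71,0.75,-0.9],"twist":0}
    - {"grip":-1,"dp":[-0.71,0.75,-0.96],"twist":0}
    - {"grip":-1,"dp":[-0.71,0.75,-1.0],"twist":0}
    - {"grip":-1,"dp":[-0.71,0.75,-1.0],"twist":0}
    - {"grip":-1,"dp":[-0.71,0.75,-1.0],"twist":0}

```text
time_s: 15.68
eef_pos: [0.5305, -0.0963, 0.1044]
ee_rot: [3.141, -0.001, 0.438]
wrist_force: [0.7, 0.5, 0.4]
opening: -0.005
grip_force: 0.0
```

>>> jog_arm:
  commands:
    - {"grip":-1,"dp":[0,0,-0.03],"twist":0}
    - {"grip":-1,"dp":[0,0,-0.06],"twist":0}
    - {"grip":-1,"dp":[0,0,-0.09],"twist":0}
    - {"grip":-1,"dp":[0,0,-0.12],"twist":0}
    - {"grip":-1,"dp":[0,0,-0.14],"twist":0}
    - {"grip":-1,"dp":[0,0,-0.14],"twist":0}
    - {"grip":-1,"dp":[0,0,-0.14],"twist":0}

```text
time_s: 16.27
eef_pos: [0.5305, -0.0962, 0.0907]
ee_rot: [3.141, -0.001, 0.438]
wrist_force: [-0.5, 0.3, 3.7]
opening: -0.001
grip_force: 1.8
```

>>> jog_arm:
  commands:
    - {"grip":-1,"dp":[0,0,-0.02],"twist":0}
    - {"grip":-1,"dp":[0,0,-0.04],"twist":0}
    - {"grip":-1,"dp":[0,0,-0.04],"twist":0}
    - {"grip":-1,"dp":[0,0,-0.04],"twist":0}

```text
time_s: 16.6
eef_pos: [0.5305, -0.0962, 0.0886]
ee_rot: [3.14, -0.001, 0.438]
wrist_force: [-4.2, 1.4, 13.3]
opening: -0.001
grip_force: 6.6
```

>>> jog_arm:
  commands:
    - {"grip":-1,"dp":[0,0,-0.01],"twist":0}
    - {"grip":-1,"dp":[0,0,-0.02],"twist":0}
    - {"grip":-1,"dp":[0,0,-0.02],"twist":0}
    - {"grip":-1,"dp":[0,0,-0.02],"twist":0}

```text
time_s: 16.93
eef_pos: [0.5306, -0.0963, 0.0884]
ee_rot: [3.14, -0.001, 0.438]
wrist_force: [-8.5, 1.7, 20.8]
opening: -0.0
grip_force: 10.3
```

The button has bottomed out: position stays fixed while force rises to 21 N. Now I'll lift and retreat toward the robot.

>>> jog_arm:
  commands:
    - {"grip":-1,"dp":[0,0,0.05],"twist":0}
    - {"grip":-1,"dp":[0,0,0.15],"twist":0}
    - {"grip":-1,"dp":[0,0,0.3],"twist":0}
    - {"grip":-1,"dp":[0,0,0.5],"twist":0}
    - {"grip":-1,"dp":[0,0,0.7],"twist":0}
    - {"grip":-1,"dp":[0,0,0.9],"twist":0}
    - {"grip":-1,"dp":[0,0,1.0],"twist":0}
    - {"grip":-1,"dp":[0,0,1.0],"twist":0}

```text
time_s: 17.6
eef_pos: [0.5314, -0.0965, 0.1867]
ee_rot: [3.138, -0.004, 0.438]
wrist_force: [0.6, -0.0, 0.0]
opening: 0.001
grip_force: 0.0
```

>>> jog_arm:
  commands:
    - {"grip":-1,"dp":[-0.2,0,0],"twist":0}
    - {"grip":-1,"dp":[-0.4,0,0],"twist":0}
    - {"grip":-1,"dp":[-0.6,0,0],"twist":0}
    - {"grip":-1,"dp":[-0.8,0,0],"twist":0}
    - {"grip":-1,"dp":[-1.0,0,0],"twist":0}
    - {"grip":-1,"dp":[-1.0,0,0],"twist":0}
    - {"grip":-1,"dp":[-1.0,0,0],"twist":0}
    - {"grip":-1,"dp":[-1.0,0,0],"twist":0}
    - {"grip":-1,"dp":[-1.0,0,0],"twist":0}
    - {"grip":-1,"dp":[-1.0,0,0],"twist":0}

```text
time_s: 18.43
eef_pos: [0.4308, -0.0961, 0.1837]
ee_rot: [-3.141, 0.0, 0.438]
wrist_force: [0.8, 0.9, 0.1]
opening: 0.002
grip_force: 0.0
```

Run:
```python
from rig import monitor, viewer
from geo import *;import pickle
s0=pickle.load(open("s0.pkl","rb"))
S=viewer.snapshot("side")
for n,p,lo,hi in(("green",(311,189),(40,90,60),(85,255,255)),("red",(347,171),(0,150,60),(7,255,255)),("blue",(192,270),(105,130,60),(130,255,255))):
    print(n,[ (blob(s,p,lo,hi)[0].round(1),blob(s,p,lo,hi)[1]) for s in(s0["side"],S)])
o=monitor.get_obs();print(o["time_s"],o["eef_pos"],o["wrist_force"])
```

```text
green [(array([310.6, 187.6]), array([304, 183,  14,  10, 101], dtype=int32)), (array([310.5, 187.6]), array([304, 183,  14,  10, 102], dtype=int32))]
red [(array([346.5, 169.1]), array([340, 163,  13,  12, 101], dtype=int32)), (array([346.6, 169.1]), array([340, 163,  13,  12,  98], dtype=int32))]
blue [(array([191.2, 268.7]), array([183, 260,  17,  18, 214], dtype=int32)), (array([191.2, 268.6]), array([183, 260,  17,  18, 215], dtype=int32))]
18.4833 [ 0.43074836 -0.09614469  0.18373298] [ 0.7872884  -0.51244408  0.3387134 ]
```

```bash
python3 -c "from rig import job_done;print(job_done())"
```

```text
the job is handed in; nothing more can be done
None
```

Job handed in: I pointed at the blue cap, then the empty middle well, each from about 2 cm for over two seconds, then pressed green fully down; a last side-camera check showed green back up, and red and the blue vial unmoved.

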